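# Shim the clamping jig tight on a heat sink and hold the wedge

### The arm

A 6-joint arm with a two-finger parallel gripper is mounted at the origin on a cart in front of the work surface, level with it; the furniture and walls round the work are solid. World frame = base frame: x ahead of the robot, y to its left, z up, the work surface at z = 0. Lengths are in m, angles in rad, forces in N, time in s.
With the tool pointing down it reaches from about 0.25 to 0.725 m from the base axis. Payload 4 kg.
Tool frame: the origin (TCP) lies midway between the tips of the shut fingers; the grasp point (between the pads) lies 19 mm behind it; z points along the fingers, y is the line along which they close (so a half turn about z gives the same grasp; the last joint's range is limited). The gripper opens to 85 mm and grips with 20 to 120 N. Pads are 22 mm wide; open, the fingers measure 114 mm over their backs; the gripper's body (76 mm by 85 mm) begins 54 mm behind the grasp point. The pads swing forward as they close: fully open they stand 13 mm farther back than shut.
Start: joints at [-1.304, 0.241, 0.005, 1.335, 0, 1.571], TCP at [0.132, -0.482, 0.231] pointing down, gripper open.
Joint ranges: [-2.72, 2.72], [-1.05, 1.87], [-1.09, 1.28], [-1.99, 2.15], [-1.42, 1.44], [-3.14, 3.14]. Speed limits (rad/s): [2.79, 2.79, 3.14, 3.14, 3.14, 3.14].

### API

Orientations are given as a unit quaternion [x, y, z, w].
In Python, from workcell import get_obs, camera, job_done, silhouettes gives the robot as it stands. The module is installed in compiled form; this text tells all that it offers.
- The arm moves only by the tool drive_tool, never from a script. Its argument "increments" is a list of rows, each a list of 3 entries, a list of its own where there are three numbers: the shift along the world's x, y, z in mm, then the turn, a rotation vector about the world's x, y, z in degrees, then the opening, from 0 (shut) to 1 (fully open). A call has 1 to 8 rows; each row shifts and turns the commanded pose from where the row before left it; what a row does not reach is not made up. A row lasts 1/12 s, in which the tool goes at most 41.7 mm and 7.16 degrees, less where a joint would pass 70% of its speed; a pose out of reach is approached as far as the arm can. A call is refused whole if a number of a shift passes 41.7 or a number of a turn 7.16, either way. A call with a gripper value outside its range is refused whole. The fingers move at their own pace and stop on an object; the grip force is fixed at half the most. Time passes only in rows, so rows that do not move let the fingers close. It gives the time, the measured TCP pose, the force, the opening and the grip force at its end, in the units of the state.
- get_obs(): the state, without advancing time (a new reading comes with each control period).
- camera(name): name is "scene" or "top" or "wrist"; returns a dict with "image" (384x512x3 uint8, red, green, blue), "K" (3x3 intrinsics, pixels), "view" (4x4, takes a point from world to camera coordinates). Camera axes: x right, y down, z forward; pixel columns grow to the right and rows downward; lengths in m; the calibration is good to about 2 mm. The wrist camera is an equidistant fisheye: a pixel r from the principal point sees the ray r / f radians off the axis. A picture is of the moment at which its call begins. There is no depth.
- job_done(): hands the job in; it is judged then, once.
Trained networks look in a picture, given as the dict that the camera call returned (one of the last four; its "shot" number tells which), for a name from the list of things; names that differ only in an ending like _2 or _b are one class to them, and where a whole thing is asked for, a point or a joint stands for the part that bears it (a point fixed in the world has none). Each returns a list of dicts, best first, with "conf" (0 to 1); they miss things now and then, are a little off and sometimes report something else, mostly with a low value. They report only what shows in the picture. A call takes as long as a camera call.
- silhouettes(query, picture): "region" (384x512 bool, what is visible of it) and "bbox" ([left, top, right, bottom] in pixels, round what is visible of it).
The state is a dict: "clock": time; "joint_pos": joint angles; "joint_vel": joint speeds; "tau": joint torques, N m; "eef_pos": TCP position; "tool_rot": TCP orientation; "ft_force": force on the tool from outside, world axes, zero at the start; "ft_torque": the same for the moment, N m; "grip_width": finger opening in m; "grasp_force": force on a finger pad.
Only numpy, scipy, OpenCV 4.12 (cv2) and the standard library are available. Lean on these libraries where they do the work, as an engineer would, in place of code of your own. Each camera call takes 0.05 s, during which the arm holds its last target. There are 200 camera calls.

### The job

Clamp the heat sink in the jig: stand one or both aluminium spacers upright in the gap between the yellow end stop and the blue jaw, as the gap needs, then push the orange wedge, upright, down into what is left until you feel the jaw come fully home against the heat sink. Finish while still gripping the wedge there (do not let go), with the fingers clear of the jaw, and leave the other things on the bench where they are.

Things in the scene. Friction and masses are not known exactly. Their poses are not given: they have to be found in the camera images.
- jig: Dark steel clamping jig bolted to the bench, base 138 x 100 x 12 mm. Origin: on the base's underside, mid-width; the base spans x -62..+76; z up. Along its +x: yellow end stop, open gap, blue sliding jaw, silver heat sink, back stop. The gap is open above and at both sides (y); its floor (base top) is at z +12; end stop and jaw are 84 mm wide in y and their tops are at z +67.
- jaw (a joint): Blue sliding jaw, m. 0 = sprung back, 4 mm short of the heat sink; 0.004 = its pad touches the heat sink (gap there closed, hard stop). It moves along jig +x. Its spring needs 1.6 N to start and 3.2 N at the end. It stays at 0 until something pushes it. Pushing the wedge down to bring it home takes about 10 to 25 N, because of friction.
- end_stop (a joint): Yellow end stop, m: its distance along jig -x from its innermost setting; it differs from run to run (0 to 0.012) and is locked. With the jaw fully home the space between end stop and jaw is 19.5 mm + this value; with the jaw sprung back, 4 mm less. The jaw's gap face is at jig x +5 mm when home, +1 when sprung back.
- stop_face (a point): Middle of the top edge of the end stop's face that borders the gap (jig z +67). The gap lies on its jig +x side.
- jaw_face (a point): Middle of the top edge of the jaw's face that borders the gap (jig z +67). The gap lies on its jig -x side.
- caddy: Grey caddy, fixed on a steel carrier plate (210 x 110 x 5 mm) that lies across the black board rack. Three pockets 44 mm apart along its x hold the plates upright: spacers at x -44 and 0 (either way round), wedge at x +44, their feet 13 mm above the carrier's underside, pockets 28 mm deep. Origin: centre of the carrier's underside, 44.5 mm above the bench. The plates' axes lie along the caddy's.
- spacer_a: Bare aluminium spacer, 70 g. Plate: body 72 wide (its y) x 55 tall (its z); local x is its thickness. 8 mm thick (x -4..+4), foot slightly chamfered. A grip tab 8 mm thick, 18 wide, 34 tall stands on its upper edge near one end: tab centre at y +27, z 55..89. Origin: centre of the underside. Grip the tab across its thickness (x).
- spacer_b: Second aluminium spacer, the same but with the tab at the other end: tab centre at y -27, z 55..89. Tabs of spacer_a, wedge and spacer_b are staggered in y so that fingers holding one pass the others' tabs when all stand in the gap the same way round. Needed only when one spacer is too little.
- wedge: Orange plastic wedge, 80 g. Plate: body 72 wide (its y) x 55 tall (its z); local x is its thickness. Flat face at x -5, sloping face on the +x side; thickness 3 mm at the foot (z 0), growing 0.27 mm per mm of height to 17.9 at z 55; the lowest 5 mm narrows to a 1.5 mm nose at x -3.5. Grip tab 10 mm thick (x -5..+5), 18 wide, centred at y 0, z 55..89. Origin: underside level, tab's centre line.
- relay: Small blue relay, 13 x 29 x 16 mm, loose bystander; leave it.
- terminal_block: Small green terminal block, 14 x 45 x 13 mm, loose bystander; leave it.
- pocket_meter: Yellow pocket meter, 78 x 58 x 20 mm, loose bystander; leave it.

How it is judged:
By the outcome, as a careful person would: the job done as asked, in the order asked, and still so for the second after the job is handed in, while the arm keeps its last pose, push and grip.
It also fails if it takes over 72 s, if anything falls off the work surface, if the arm or the gripper's body presses on something with over 40 N, if the wrist force passes 120 N, or if a joint passes its speed limit or range.

## Working session

There is one attempt and no reset: what is moved stays moved. The work goes in short steps, Python scripts to look and compute and a tool call to move; the robot and the scene stay as the last step left them, time stands still between calls to the robot, and variables do not carry over. Pictures are saved under pics/ and viewed, at most 10 in all, crops included, and the job is handed in when it is done.

Besides the shell and the picture viewer there is one more tool, called after "Call:" as name(argument=value, ...), one argument or row to a line, values as JSON. drive_tool: Moves the arm, as the interface text tells. Its arguments: {"type":"object","properties":{"increments":{"type":"array"}},"required":["increments"]}

```bash
mkdir -p pics
python3 - <<'E'
from workcell import *
import cv2,numpy as np
o=get_obs();print({k:np.round(v,4).tolist() for k,v in o.items()})
ims=[]
for n in("scene","top"):
    c=camera(n);ims.append(c["image"]);print(n,c["K"].tolist(),np.round(c["view"],4).tolist())
    for q in("jig","jaw","end_stop","caddy","spacer_a","wedge"):
        for s in silhouettes(q,c)[:3]:
            ys,xs=np.nonzero(s["region"]);print(q,round(s["conf"],2),s["bbox"],xs.mean().round(1),ys.mean().round(1),cv2.minAreaRect(np.c_[xs,ys].astype(np.float32)))
    cv2.imwrite(f"pics/{n}1.png",cv2.resize(c["image"][:,:,::-1],(800,600)))
E
```

```text
{'clock': 0.0, 'joint_pos': [-1.304, 0.2414, 0.0037, 1.3352, -0.0, 1.5708], 'joint_vel': [0.0006, 0.0006, 0.0, -0.0007, -0.0017, 0.0006], 'tau': [0.0018, -37.2316, 25.2408, 0.0169, 0.0001, 0.0], 'eef_pos': [0.1316, -0.4817, 0.2304], 'tool_rot': [0.9911, 0.133, -0.0001, -0.0011], 'ft_force': [0.4376, -0.3221, 0.0566], 'ft_torque': [-0.0816, 0.0142, 0.0064], 'grasp_force': 0.0, 'grip_width': 0.0853}
scene [[426.20089996782366, 0.0, 258.218230219744], [0.0, 426.20089996782366, 192.68101050290198], [0.0, 0.0, 1.0]] [[-0.6338, -0.7735, 0.0083, 0.2214], [-0.5532, 0.4457, -0.7037, 0.372], [0.5406, -0.4506, -0.7104, 1.0098], [0.0, 0.0, 0.0, 1.0]]
jig 0.81 [304.2, 143.2, 337.7, 185.9] 321.3 161.9 ((319.27838134765625, 158.9702606201172), (27.276464462280273, 41.83372116088867), 17.102725982666016)
jaw 0.49 [319.2, 147.9, 333.0, 172.8] 326.4 156.0 ((327.0000305175781, 156.50001525878906), (20.50609588623047, 13.435027122497559), 45.0)
end_stop 0.5 [315.0, 145.3, 335.0, 169.8] 325.7 155.2 ((326.0158386230469, 155.83258056640625), (21.054655075073242, 12.511712074279785), 42.27368927001953)
spac
[... 660 characters left out ...]
85660171508789), 87.95458984375)
jaw 0.81 [363.9, 184.2, 384.4, 219.2] 373.4 205.3 ((373.0, 205.0), (34.0, 16.0), 90.0)
end_stop 0.73 [380.0, 181.4, 401.5, 222.0] 391.5 203.8 ((391.0, 203.5), (35.0, 16.0), 90.0)
caddy 0.76 [103.5, 182.9, 191.4, 233.8] 147.1 209.2 ((144.43756103515625, 209.029296875), (88.35578918457031, 48.07176971435547), 1.4144232273101807)
spacer_a 0.78 [151.3, 193.3, 164.2, 224.8] 156.7 206.9 ((155.5, 208.5), (31.0, 11.0), 90.0)
spacer_a 0.55 [129.8, 192.8, 145.2, 226.9] 137.1 209.9 ((136.53848266601562, 209.19232177734375), (12.279438018798828, 32.99323654174805), 7.125016689300537)
wedge 0.68 [106.4, 191.6, 124.5, 224.8] 116.2 208.7 ((115.5, 208.5), (31.0, 15.0), 90.0)
```

View pics/top1.png

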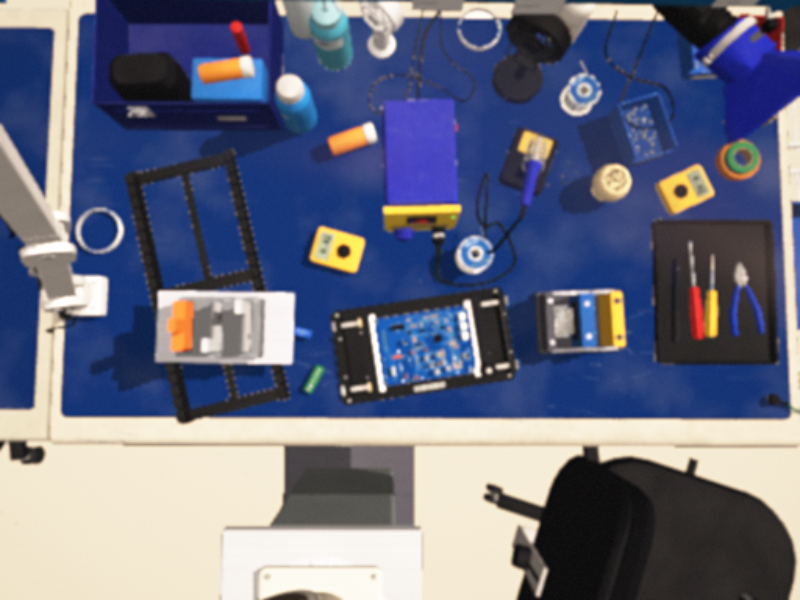

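View pics/scene1.png

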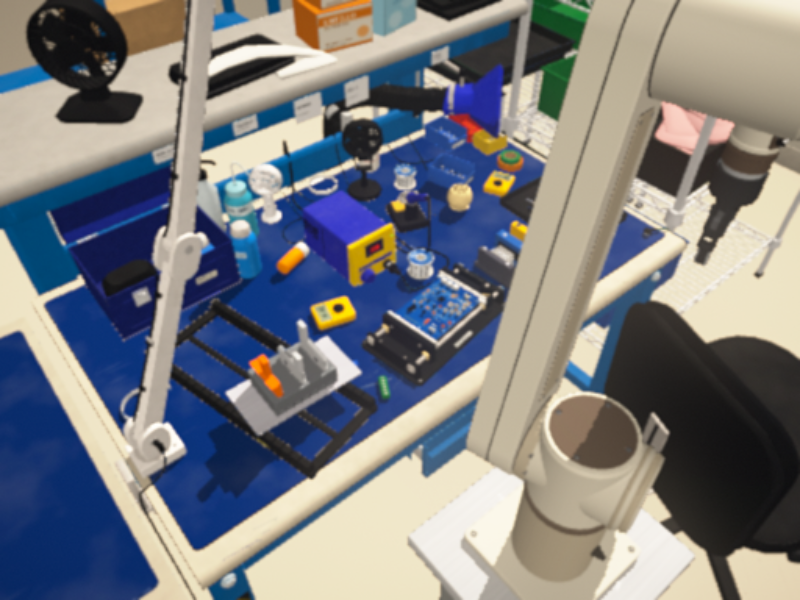

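```bash
cat > h.py <<'E'
import numpy as np,cv2
from workcell import *
def ray(c,u,v):
    K,V=c["K"],c["view"];R,t=V[:3,:3],V[:3,3]
    p=np.array([(u-K[0,2])/K[0,0],(v-K[1,2])/K[1,1]])
    if c.get("fish"):
        r=np.hypot(*p);d=np.array([*(p/max(r,1e-9)*np.sin(r)),np.cos(r)])
    else:d=np.array([*p,1.])
    return -R.T@t,R.T@d
def hit(c,u,v,z):
    o,d=ray(c,u,v);return o+d*(z-o[2])/d[2]
def proj(c,P):
    K,V=c["K"],c["view"];q=np.atleast_2d(P)@V[:3,:3].T+V[:3,3]
    if c.get("fish"):
        rr=np.hypot(q[:,0],q[:,1]);th=np.arctan2(rr,q[:,2]);s=(th/np.maximum(rr,1e-9))[:,None];p=q[:,:2]*s
    else:p=q[:,:2]/q[:,2:]
    return p@np.diag([K[0,0],K[1,1]])+K[:2,2]
def wrist():
    c=dict(camera("wrist"));c["fish"]=True;return c
E
python3 - <<'E'
from h import *
c=camera("top")
for n,u,v,z in [("jig",371,205.6,.067),("jaw",373.4,203,.067),("stop",391.5,202,.067),("carrier",144.4,209.3,.05),("wedge",116,208,.12),("s1",137,209,.12),("s2",157,208,.12)]:
    print(n,hit(c,u,v,z).round(4))
w=camera("wrist");print(w["K"].tolist(),w["view"].round(3).tolist())
E
```

```text
jig [ 0.4818 -0.3985  0.067 ]
jaw [ 0.4881 -0.4044  0.067 ]
stop [ 0.4907 -0.4479  0.067 ]
carrier [0.4709 0.1456 0.05  ]
wedge [0.4719 0.1894 0.12  ]
s1 [0.4699 0.1428 0.12  ]
s2 [0.4723 0.0984 0.12  ]
[[297.3186396354542, 0.0, 256.88698539330085], [0.0, 297.3186396354542, 194.94044998764], [0.0, 0.0, 1.0]] [[0.264, -0.965, -0.0, -0.499], [-0.912, -0.249, 0.325, -0.043], [-0.314, -0.085, -0.946, 0.381], [0.0, 0.0, 0.0, 1.0]]
```

Call:
drive_tool(
  increments=[
    [[35,8,0],[0,0,-1.9],1],
    [[35,8,0],[0,0,-1.9],1],
    [[35,8,0],[0,0,-1.9],1],
    [[35,8,0],[0,0,-1.9],1],
    [[35,8,0],[0,0,-1.9],1],
    [[35,8,0],[0,0,-1.9],1],
    [[35,8,0],[0,0,-1.9],1],
    [[20,0,0],[0,0,-1.9],1],
  ],
)

```text
clock: 1.47
eef_pos: [0.4003, -0.4245, 0.2312]
tool_rot: [1.0, 0.002, 0.001, -0.0]
ft_force: [0.6, -0.7, -0.9]
grip_width: 0.0855
grasp_force: 0.0
```

Run:
```python
from h import *
c=wrist();o=get_obs();print(o["clock"],o["eef_pos"],o["tool_rot"])
np.savez("w1.npz",image=c["image"],K=c["K"],view=c["view"])
for q in("jig","jaw","end_stop","jaw_face","stop_face"):
    for s in silhouettes(q,c)[:2]:
        ys,xs=np.nonzero(s["region"]);print(q,round(s["conf"],2),s["bbox"],cv2.minAreaRect(np.c_[xs,ys].astype(np.float32)))
cv2.imwrite("pics/w1.png",cv2.resize(c["image"][:,:,::-1],(800,600),interpolation=cv2.INTER_CUBIC))
```

```text
1.5167 [ 0.40283131 -0.42497785  0.23068859] [ 9.99996469e-01  2.15077047e-03  1.55957183e-03 -5.64405700e-05]
jig 0.96 [188.1, 56.3, 309.2, 138.4] ((247.48130798339844, 96.12593841552734), (81.89769744873047, 119.90022277832031), 87.1375961303711)
jaw 0.75 [226.7, 54.2, 256.0, 135.1] ((242.5, 95.5), (79.0, 25.0), 90.0)
end_stop 0.91 [275.2, 53.9, 300.8, 135.1] ((286.2723388671875, 94.52154541015625), (81.25066375732422, 21.505464553833008), 88.99491119384766)
jaw_face 0.87 [229.9, 54.8, 255.5, 135.3] ((242.0, 95.5), (79.0, 24.0), 90.0)
stop_face 0.89 [273.4, 51.9, 297.4, 134.1] ((286.46783447265625, 94.05193328857422), (80.49613189697266, 20.88630485534668), 88.05851745605469)
```

View pics/w1.png

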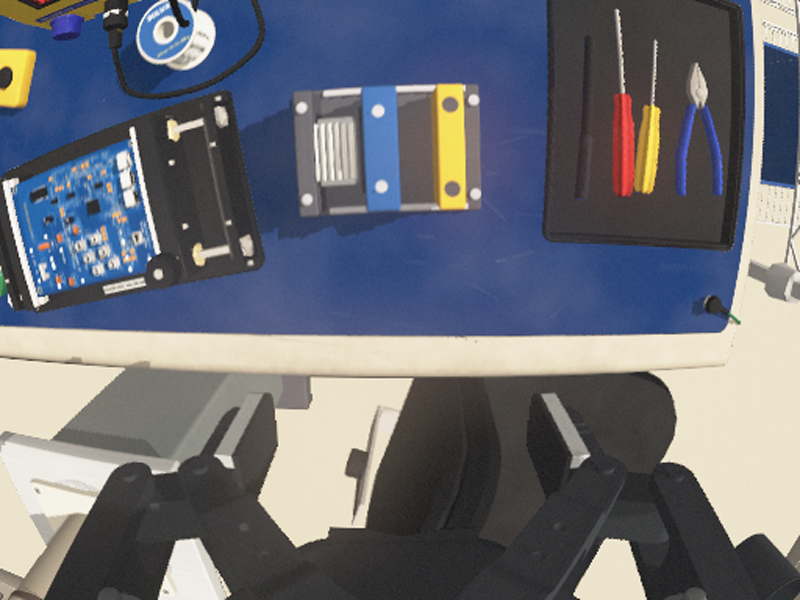

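Run:
```python
from h import *
c=dict(np.load("w1.npz"));c["fish"]=True
im=c["image"];cv2.imwrite("pics/w1c.png",cv2.resize(im[45:147,180:316,::-1],None,fx=5.8,fy=5.8,interpolation=cv2.INTER_CUBIC))
for r in(62,75,95,115,128):print(r,[tuple(map(int,im[r,x])) for x in list(range(228,236))+list(range(251,258))],'|',[tuple(map(int,im[r,x])) for x in range(276,288)])
```

```text
62 [(113, 109, 115), (107, 105, 107), (100, 101, 109), (80, 97, 128), (82, 120, 177), (83, 128, 189), (86, 131, 194), (84, 128, 193), (94, 136, 201), (93, 138, 204), (94, 128, 184), (111, 110, 124), (128, 120, 124), (126, 119, 121), (126, 120, 122)] | [(136, 106, 62), (138, 108, 61), (142, 111, 63), (183, 142, 69), (238, 199, 84), (246, 223, 92), (246, 225, 94), (246, 223, 93), (240, 209, 101), (214, 172, 107), (174, 145, 110), (150, 131, 115)]
75 [(93, 88, 93), (80, 77, 81), (63, 62, 65), (63, 67, 79), (75, 103, 146), (85, 126, 187), (87, 128, 191), (87, 129, 192), (92, 134, 197), (93, 135, 200), (93, 135, 196), (90, 108, 146), (96, 90, 95), (100, 92, 95), (101, 93, 97)] | [(130, 105, 72), (138, 109, 62), (142, 112, 65), (151, 117, 62), (219, 169, 75), (246, 222, 92), (246, 224, 93), (246, 225, 93), (246, 225, 92), (246, 225, 92), (246, 225, 91), (246, 226, 92)]
95 [(122, 116, 116), (91, 89, 91), (82, 79, 83), (67, 65, 67), (67, 77, 100), (77, 106, 151), (86, 124, 181), (86, 126, 186), (93, 134, 195), (91, 132, 194), (97, 135, 201), (91, 128, 184), (93, 103, 127), (97, 91, 93), (99,
[... 352 characters left out ...]
30, 192), (92, 132, 194), (94, 136, 202), (87, 118, 168), (88, 90, 105), (97, 89, 91)] | [(100, 87, 86), (118, 97, 67), (139, 106, 55), (137, 107, 60), (151, 117, 62), (214, 165, 72), (243, 214, 87), (246, 225, 92), (246, 225, 92), (246, 223, 90), (245, 220, 92), (241, 209, 91)]
128 [(89, 86, 90), (88, 84, 87), (87, 85, 89), (89, 86, 92), (87, 85, 89), (88, 87, 94), (68, 83, 112), (75, 110, 161), (85, 128, 187), (85, 127, 188), (87, 126, 190), (88, 129, 191), (87, 128, 192), (84, 104, 142), (87, 80, 84)] | [(97, 86, 89), (101, 90, 88), (123, 98, 69), (135, 107, 60), (136, 106, 58), (190, 147, 69), (240, 205, 83), (246, 225, 90), (246, 226, 91), (246, 227, 94), (246, 225, 91), (246, 225, 92)]
```

View pics/w1c.png

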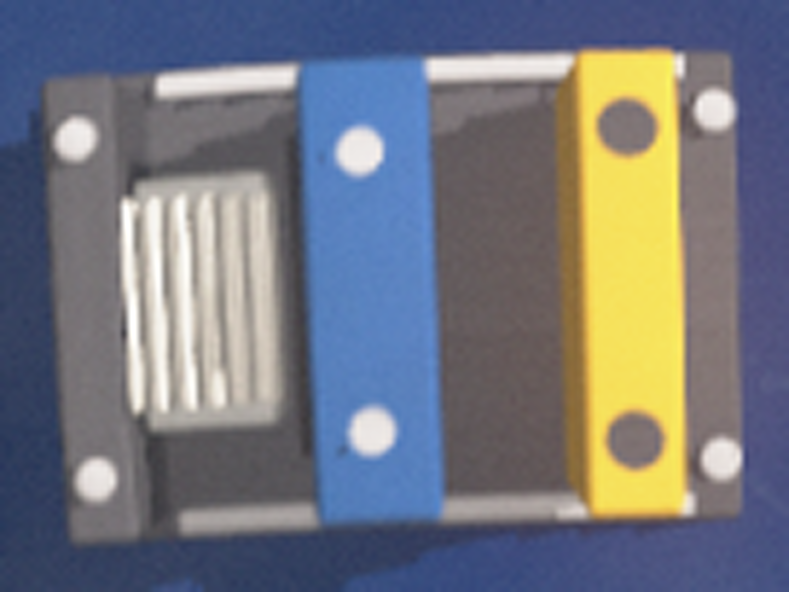

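Run:
```python
from h import *
c=dict(np.load("w1.npz"));c["fish"]=True
r=[62,75,95,115,128]
J=np.array([hit(c,u,v,.067)[:2] for u,v in zip([253.3,254,254.85,255.35,256],r)])
S=np.array([hit(c,u,v,.067)[:2] for u,v in zip([279.2,279.7,280.2,280.73,281.06],r)])
print(J.round(4),S.round(4))
pj=np.polyfit(J[:,0],J[:,1],1);ps=np.polyfit(S[:,0],S[:,1],1);print(pj,ps)
for x in(.45,.48,.52):print(x,(np.polyval(pj,x)-np.polyval(ps,x))*1000)
# y extent: jaw ends rows (crop 58 -> 520)/5.8+45 at col (365->)/5.8+180
for u,v in[(365,58),(380,522),(628,50),(640,517)]:print(hit(c,180+u/5.8-.4,45+v/5.8-.4,.067).round(4))
```

```text
[[ 0.5197 -0.4198]
 [ 0.5062 -0.4205]
 [ 0.4855 -0.4214]
 [ 0.4648 -0.422 ]
 [ 0.4513 -0.4227]] [[ 0.52   -0.4458]
 [ 0.5065 -0.4464]
 [ 0.4858 -0.4472]
 [ 0.4651 -0.448 ]
 [ 0.4516 -0.4485]]
[ 0.04079713 -0.44109976] [ 0.03865915 -0.46597233]
0.45 25.834663001071956
0.48 25.89880238174197
0.52 25.98432155596869
[ 0.5275 -0.4089  0.067 ]
[ 0.4444 -0.4115  0.067 ]
[ 0.5295 -0.4546  0.067 ]
[ 0.4457 -0.4579  0.067 ]
```

Call:
drive_tool(
  increments=[
    [[-5,40,2],[0,0,0],1],
    [[-5,40,0],[0,0,0],1],
    [[-5,40,0],[0,0,0],1],
    [[-5,40,0],[0,0,0],1],
    [[-5,40,0],[0,0,0],1],
    [[-5,40,0],[0,0,0],0.4],
    [[0,40,0],[0,0,0],0.4],
    [[0,40,0],[0,0,0],0.4],
  ],
)

```text
clock: 2.43
eef_pos: [0.3652, -0.1055, 0.2337]
tool_rot: [1.0, -0.001, 0.001, 0.0]
ft_force: [1.3, 0.3, -0.4]
grip_width: 0.0512
grasp_force: 0.0
```

Call:
drive_tool(
  increments=[
    [[0,40,0],[0,0,0],0.4],
    [[0,40,0],[0,0,0],0.4],
    [[0,40,0],[0,0,0],0.4],
    [[0,40,0],[0,0,0],0.4],
    [[0,40,0],[0,0,0],0.4],
    [[0,40,0],[0,0,0],0.4],
    [[0,5,0],[0,0,0],0.4],
    [[0,0,0],[0,0,0],0.4],
  ],
)

```text
clock: 3.1
eef_pos: [0.3712, 0.0534, 0.2335]
tool_rot: [0.998, 0.045, -0.002, -0.034]
ft_force: [-0.4, 0.1, -0.2]
grip_width: 0.0341
grasp_force: 0.0
```

Run:
```python
from h import *
c=wrist();o=get_obs();print(o["clock"],o["eef_pos"],o["tool_rot"],o["grip_width"])
np.savez("w2.npz",image=c["image"],K=c["K"],view=c["view"])
for q in("caddy","spacer_a","wedge"):
    for s in silhouettes(q,c)[:2]:
        ys,xs=np.nonzero(s["region"]);print(q,round(s["conf"],2),s["bbox"],cv2.minAreaRect(np.c_[xs,ys].astype(np.float32)))
im=c["image"];b=silhouettes("caddy",c)[0]["bbox"];x0,y0,x1,y1=[int(t) for t in b];x0-=25;y0=max(0,y0-20);x1+=25;y1+=20
f=min(800/(x1-x0),600/(y1-y0));print(x0,y0,f)
cv2.imwrite("pics/w2.png",cv2.resize(im[y0:y1,x0:x1,::-1],None,fx=f,fy=f,interpolation=cv2.INTER_CUBIC))
```

```text
3.15 [0.37116797 0.05307324 0.23344649] [ 0.99845024  0.0443758  -0.00178298 -0.03353703] 0.034165959296724925
caddy 0.59 [107.6, 28.1, 290.3, 132.5] ((198.52291870117188, 76.93597412109375), (178.93997192382812, 100.49176025390625), 4.174769878387451)
spacer_a 0.72 [151.6, 35.2, 192.3, 113.5] ((168.77931213378906, 74.64828491210938), (33.052101135253906, 80.2219467163086), 4.763641834259033)
spacer_a 0.68 [206.9, 26.1, 233.0, 113.6] ((219.0, 70.5), (87.0, 22.0), 90.0)
wedge 0.91 [104.3, 36.2, 151.9, 109.4] ((125.05662536621094, 72.48567962646484), (44.0644645690918, 74.53652954101562), 4.23639440536499)
82 8 3.4334763948497855
```

View pics/w2.png

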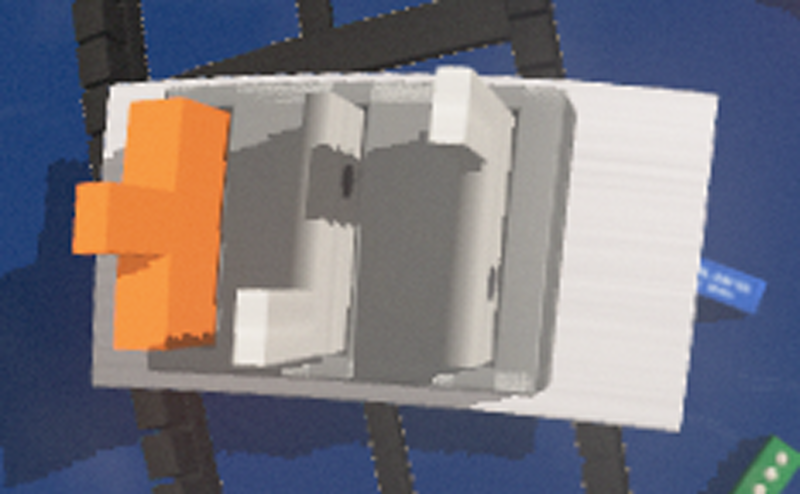

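Run:
```python
from h import *
from scipy.spatial.transform import Rotation as R
c=dict(np.load("w2.npz"));c["fish"]=True
P=lambda u,v,z:hit(c,82+(u+.5)/3.4335-.5,8+(v+.5)/3.4335-.5,z)[:2]
for n,q in dict(mid=[(238,290),(270,290),(266,366),(233,363)],right=[(437,68),(472,68),(468,143),(431,141)],wedge=[(77,183),(108,183),(106,254),(74,254)]).items():
    p=np.array([P(u,v,.1465) for u,v in q]);print(n,p.round(4).tolist(),p.mean(0).round(4))
p=np.array([P(u,v,.0495) for u,v in[(110,85),(717,95),(682,430),(93,385)]]);print(p.round(4).tolist(),p.mean(0),
 np.degrees(np.arctan2(*(p[0]-p[1])[::-1])),np.degrees(np.arctan2(*(p[3]-p[2])[::-1])))
print(np.degrees((R.from_quat([1,0,0,0])*R.from_quat(get_obs()["tool_rot"]).inv()).as_rotvec()))
```

```text
mid [[0.453, 0.1535], [0.4532, 0.1452], [0.435, 0.1454], [0.4354, 0.1541]] [0.4442 0.1495]
right [[0.5063, 0.1091], [0.5064, 0.101], [0.4887, 0.1003], [0.4889, 0.1088]] [0.4976 0.1048]
wedge [[0.4808, 0.201], [0.4803, 0.1916], [0.4623, 0.191], [0.4626, 0.2008]] [0.4715 0.1961]
[[0.527, 0.2533], [0.5245, 0.0443], [0.4157, 0.0447], [0.418, 0.2542]] [0.4713162  0.14912921] 89.30744207322846 89.37102503143014
[-3.8763731  -0.21056725 -5.0636739 ]
```

Call:
drive_tool(
  increments=[
    [[12,15,0],[-0.6,0,-0.9],0.4],
    [[12,15,0],[-0.6,0,-0.9],0.4],
    [[12,15,0],[-0.6,0,-0.9],0.4],
    [[12,15,0],[-0.6,0,-0.9],0.4],
    [[12,15,0],[-0.6,0,-0.9],0.4],
    [[13,15,0],[-0.6,0,-0.9],0.4],
    [[0,6,0],[-0.3,0,-0.3],0.4],
    [[0,0,0],[0,0,0],0.4],
  ],
)

```text
clock: 4.02
eef_pos: [0.4522, 0.0632, 0.233]
tool_rot: [0.998, 0.047, -0.006, -0.035]
ft_force: [-1.3, 0.7, -0.3]
grip_width: 0.0339
grasp_force: 0.0
```

```bash
python3 -c "
from h import *
print(get_obs()['joint_pos'])"
```

```text
[ 0.09247839  0.15985595 -0.09395289  1.32503169  0.06995964  3.14057014]
```

Call:
drive_tool(
  increments=[
    [[0,0,0],[0,0,7.1],0.4],
    [[0,0,0],[0,0,7.1],0.4],
    [[0,4,0],[0,0,7.1],0.4],
    [[0,4,0],[0,0,7.1],0.4],
    [[0,4,0],[0,0,7.1],0.4],
    [[0,4,0],[0,0,7.1],0.4],
    [[0,4,0],[0,0,7.1],0.4],
    [[0,4,0],[0,0,7.1],0.4],
  ],
)

```text
clock: 4.68
eef_pos: [0.4511, 0.0873, 0.2335]
tool_rot: [0.854, 0.518, -0.021, -0.028]
ft_force: [0.6, 0.6, 0.3]
grip_width: 0.0341
grasp_force: 0.0
```

Call:
drive_tool(
  increments=[
    [[0,4,0],[0,0,7.1],0.4],
    [[0,4,0],[0,0,7.1],0.4],
    [[0,4,0],[0,0,7.1],0.4],
    [[0,4,0],[0,0,7.1],0.4],
    [[0,4,0],[0,0,7.1],0.4],
    [[0,4,0],[0,0,7.1],0.4],
    [[0,4,0],[0,0,7.1],0.4],
    [[0,4,0],[0,0,7.1],0.4],
  ],
)

```text
clock: 5.35
eef_pos: [0.4512, 0.1193, 0.2335]
tool_rot: [0.505, 0.862, -0.032, -0.015]
ft_force: [-0.2, 0.6, -0.5]
grip_width: 0.0343
grasp_force: 0.0
```

Call:
drive_tool(
  increments=[
    [[-2,4,0],[0,0,7.1],0.4],
    [[-2,4,0],[0,0,7.1],0.4],
    [[-2,4,0],[0,0,7.1],0.4],
    [[-2,4,0],[0,0,7.1],0.4],
    [[0,4,0],[0,0,7.1],0.4],
    [[0,4,0],[0,0,7.1],0.4],
    [[0,4,0],[0,0,3],0.4],
    [[0,4,0],[0,0,0],0.4],
  ],
)

```text
clock: 6.02
eef_pos: [0.4431, 0.1513, 0.2336]
tool_rot: [0.134, 0.99, -0.035, -0.001]
ft_force: [0.5, -0.7, 0.4]
grip_width: 0.0343
grasp_force: 0.0
```

```bash
cat > st.py <<'E'
from h import *
from scipy.spatial.transform import Rotation as R
o=get_obs();print(o["clock"],o["eef_pos"].round(4) if hasattr(o["eef_pos"],'round') else o["eef_pos"],np.round(o["joint_pos"],3))
for nm,yaw in(("caddy",-.65),("jig",2.27)):
    T=R.from_euler('z',180+yaw,degrees=True)*R.from_quat([1,0,0,0])
    print(nm,np.degrees((T*R.from_quat(o["tool_rot"]).inv()).as_rotvec()).round(2))
E
python3 st.py
```

```text
6.0167 [0.4431 0.1513 0.2336] [ 0.368  0.206 -0.036  1.366 -0.061  0.638]
caddy [ 4.06 -0.19 14.73]
jig [ 4.07 -0.09 17.65]
```

Call:
drive_tool(
  increments=[
    [[0,0,0],[1.4,0,5],0.4],
    [[1,-2,0],[1.4,0,5],0.4],
    [[0,0,-10],[1.3,-0.2,4.7],0.4],
    [[0,0,-20],[0,0,0],0.4],
    [[0,0,-20],[0,0,0],0.4],
    [[0,0,-15],[0,0,0],0.4],
    [[0,0,0],[0,0,0],0.4],
  ],
)

```text
clock: 6.6
eef_pos: [0.4423, 0.1485, 0.1655]
tool_rot: [0.007, 1.0, -0.001, -0.003]
ft_force: [-0.9, -0.0, -0.4]
grip_width: 0.0343
grasp_force: 0.0
```

```bash
python3 st.py
python3 - <<'E'
from h import *
c=wrist();np.savez("w3.npz",image=c["image"],K=c["K"],view=c["view"])
cv2.imwrite("pics/w3.png",cv2.resize(c["image"][:,:,::-1],(800,600),interpolation=cv2.INTER_CUBIC))
E
```

```text
6.6 [0.4423 0.1485 0.1655] [ 3.230e-01  2.210e-01 -1.970e-01  1.159e+00  1.000e-03  3.380e-01]
caddy [ 0.08 -0.35  0.17]
jig [ 0.09 -0.35  3.09]
```

View pics/w3.png

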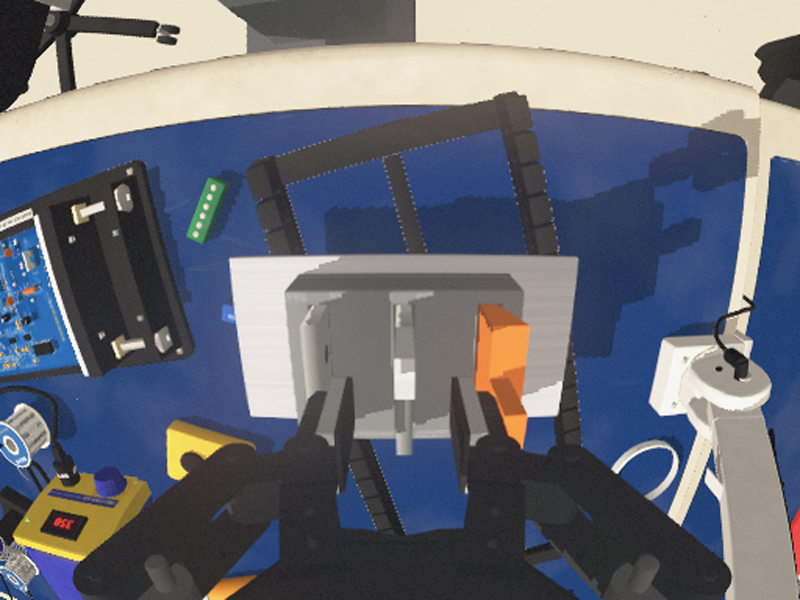

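Call:
drive_tool(
  increments=[
    [[1,1,-15],[0,-0.3,0.2],0.4],
    [[1,0,-15],[0,0,0],0.4],
    [[0,0,-12],[0,0,0],0.4],
    [[0,0,-7],[0,0,0],0.4],
    [[0,0,0],[0,0,0],0.2],
    [[0,0,0],[0,0,0],0],
    [[0,0,0],[0,0,0],0],
    [[0,0,0],[0,0,0],0],
  ],
)

```text
clock: 7.32
eef_pos: [0.4477, 0.1504, 0.1204]
tool_rot: [0.005, 1.0, 0.0, 0.003]
ft_force: [-1.3, -2.6, 1.7]
grip_width: 0.007
grasp_force: 59.9
```

Call:
drive_tool(
  increments=[
    [[0,0,0],[0,0,0],0],
    [[0,0,5],[0,0,0],0],
    [[0,0,15],[0,0,0],0],
    [[0,0,20],[0,0,0],0],
    [[0,0,5],[0,0,0],0],
  ],
)

```text
clock: 7.73
eef_pos: [0.449, 0.1517, 0.1675]
tool_rot: [0.004, 1.0, 0.002, 0.005]
ft_force: [0.9, -0.6, -0.0]
grip_width: 0.0068
grasp_force: 59.6
```

```bash
python3 st.py
```

```text
7.7333 [0.449  0.1517 0.1675] [ 0.326  0.22  -0.193  1.147 -0.     0.334]
caddy [-0.19  0.59 -0.16]
jig [-0.21  0.59  2.76]
```

Call:
drive_tool(
  increments=[
    [[0,0,20],[0,0.3,0],0],
    [[0,0,30],[0,0.3,0],0],
    [[0,0,10],[0,0,0],0],
    [[0,-15,0],[0,0,0],0],
    [[0,-30,0],[0,0,0],0],
    [[0,-40,0],[0,0,0],0],
    [[0,-40,0],[0,0,0.4],0],
    [[0,-40,0],[0,0,0.4],0],
  ],
)

```text
clock: 8.4
eef_pos: [0.4471, -0.0153, 0.2244]
tool_rot: [-0.004, 1.0, 0.001, -0.002]
ft_force: [0.4, 0.2, -1.6]
grip_width: 0.0065
grasp_force: 59.7
```

Call:
drive_tool(
  increments=[
    [[2,-40,0],[0,0,0.4],0],
    [[2,-40,0],[0,0,0.4],0],
    [[2,-40,0],[0,0,0.4],0],
    [[2,-40,0],[0,0,0.4],0],
    [[2,-40,0],[0,0,0.4],0],
    [[2,-40,0],[0,0,0],0],
    [[2,-40,0],[0,0,0],0],
    [[0,-40,0],[0,0,0],0],
  ],
)

```text
clock: 9.07
eef_pos: [0.4614, -0.3362, 0.2242]
tool_rot: [-0.02, 1.0, 0.001, -0.002]
ft_force: [1.4, -0.1, -0.3]
grip_width: 0.0067
grasp_force: 59.7
```

Call:
drive_tool(
  increments=[
    [[0,-40,0],[0,0,0],0],
    [[0,-30,0],[0,0,0],0],
    [[0,-20,0],[0,0,0],0],
    [[0,-10,0],[0,0,0],0],
    [[0,0,0],[0,0,0],0],
    [[0,0,0],[0,0,0],0],
  ],
)

```text
clock: 9.57
eef_pos: [0.4612, -0.4337, 0.2239]
tool_rot: [-0.02, 1.0, 0.001, -0.003]
ft_force: [0.1, 1.6, -0.6]
grip_width: 0.0071
grasp_force: 59.6
```

```bash
python3 st.py
```

```text
9.5667 [ 0.4612 -0.4337  0.2239] [-0.754  0.521  0.399  1.454 -0.002 -0.794]
caddy [-0.12 -0.3  -2.94]
jig [-0.12 -0.3  -0.02]
```

Call:
drive_tool(
  increments=[
    [[2,-3,-15],[-0.1,-0.3,0],0],
    [[0,-3,-25],[0,0,0],0],
    [[0,0,-25],[0,0,0],0],
    [[0,0,-15],[0,0,0],0],
    [[0,0,-10],[0,0,0],0],
    [[0,0,-10],[0,0,0],0],
    [[0,0,-5],[0,0,0],0],
    [[0,0,-5],[0,0,0],0],
  ],
)

```text
clock: 10.23
eef_pos: [0.4638, -0.4399, 0.1149]
tool_rot: [-0.021, 1.0, -0.001, 0.001]
ft_force: [-0.1, -0.6, 0.8]
grip_width: 0.0065
grasp_force: 59.6
```

```bash
python3 st.py
python3 - <<'E'
from h import *
c=wrist();np.savez("w4.npz",image=c["image"],K=c["K"],view=c["view"])
cv2.imwrite("pics/w4.png",cv2.resize(c["image"][200:330,170:340,::-1],None,fx=4.6,fy=4.6,interpolation=cv2.INTER_CUBIC))
print(proj(c,[[.486,-.4214,.067],[.486,-.4473,.067]]),[proj(c,get_obs()["eef_pos"])])
E
```

```text
10.2333 [ 0.4638 -0.4399  0.1149] [-7.59e-01  5.80e-01  2.12e-01  1.20e+00 -1.00e-03 -8.00e-01]
caddy [ 0.11  0.07 -3.  ]
jig [ 0.11  0.07 -0.08]
[[280.24011736 248.77418218]
 [244.88979126 247.57120384]] [array([[256.07266474, 253.92289355]])]
```

View pics/w4.png

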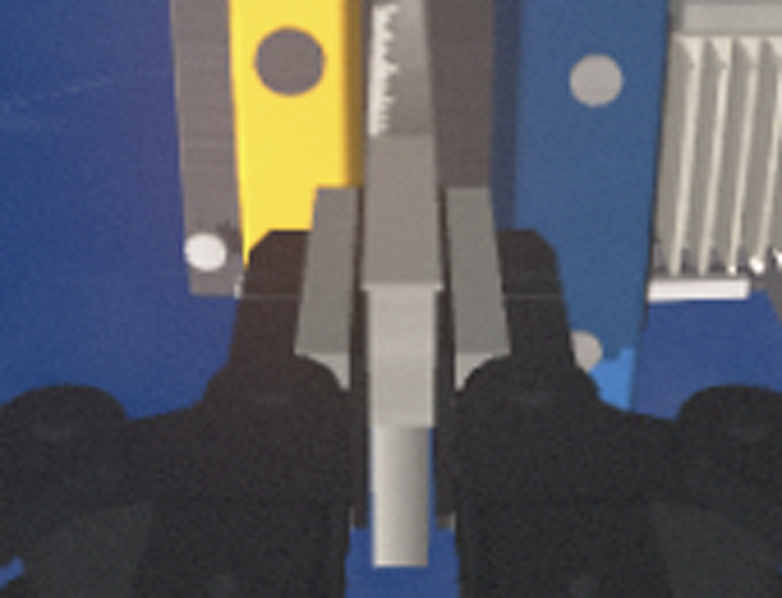

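Call:
drive_tool(
  increments=[
    [[0,0,-10],[0,0,0],0],
    [[0,0,-10],[0,0,0],0],
    [[0,0,-8],[0,0,0],0],
    [[0,0,-5],[0,0,0],0],
    [[0,0,-2],[0,0,0],0],
    [[0,0,-2],[0,0,0],0],
    [[0,0,-1],[0,0,0],0],
    [[0,0,0],[0,0,0],0],
  ],
)

```text
clock: 10.95
eef_pos: [0.4632, -0.4405, 0.0764]
tool_rot: [-0.02, 1.0, -0.001, 0.0]
ft_force: [0.4, 0.8, -1.5]
grip_width: 0.0069
grasp_force: 59.6
```

Call:
drive_tool(
  increments=[
    [[0,0,-1],[0,0,0],0],
    [[0,0,-1],[0,0,0],0],
    [[0,0,0],[0,0,0],0],
  ],
)

```text
clock: 11.2
eef_pos: [0.4634, -0.4407, 0.0752]
tool_rot: [-0.02, 1.0, -0.001, 0.001]
ft_force: [-0.0, 0.7, 0.3]
grip_width: 0.0064
grasp_force: 60.1
```

Call:
drive_tool(
  increments=[
    [[0,0,-1],[0,0,0],0],
    [[0,0,-1],[0,0,0],0],
    [[0,0,0],[0,0,0],0],
  ],
)

```text
clock: 11.45
eef_pos: [0.4632, -0.4409, 0.075]
tool_rot: [-0.02, 1.0, -0.002, 0.001]
ft_force: [-4.0, 2.4, 9.3]
grip_width: 0.007
grasp_force: 61.2
```

Call:
drive_tool(
  increments=[
    [[0,-1,0],[0,0,0],0],
    [[0,-1,0],[0,0,0],0],
    [[0,-1,0],[0,0,0],0],
    [[0,0,0],[0,0,0],0],
  ],
)

```text
clock: 11.78
eef_pos: [0.4635, -0.4423, 0.0749]
tool_rot: [-0.02, 1.0, 0.0, 0.001]
ft_force: [-2.3, 4.7, 11.5]
grip_width: 0.0069
grasp_force: 61.5
```

Call:
drive_tool(
  increments=[
    [[0,-1,1],[0,0,0],0],
    [[0,-1,0],[0,0,0],0],
    [[0,0,0],[0,0,0],0],
  ],
)

```text
clock: 12.03
eef_pos: [0.4638, -0.444, 0.075]
tool_rot: [-0.02, 1.0, 0.0, 0.001]
ft_force: [-2.2, 5.6, 9.4]
grip_width: 0.007
grasp_force: 61.0
```

Call:
drive_tool(
  increments=[
    [[0,-1,0],[0,0,0],0],
    [[0,-1,0],[0,0,0],0],
    [[0,0,0],[0,0,0],0],
  ],
)

```text
clock: 12.28
eef_pos: [0.4637, -0.4441, 0.075]
tool_rot: [-0.021, 1.0, 0.002, 0.001]
ft_force: [-2.5, 10.6, 11.1]
grip_width: 0.007
grasp_force: 61.4
```

Call:
drive_tool(
  increments=[
    [[0,2,0],[0,0,0],0],
    [[0,0,0],[0,0,0],0.1],
    [[0,0,0],[0,0,0],0.2],
    [[0,0,0],[0,0,0],0.3],
    [[0,0,0],[0,0,0],0.3],
    [[0,0,5],[0,0,0],0.3],
    [[0,0,15],[0,0,0],0.3],
    [[0,0,25],[0,0,0],0.3],
  ],
)

```text
clock: 12.95
eef_pos: [0.4614, -0.4441, 0.1157]
tool_rot: [-0.02, 1.0, 0.002, -0.002]
ft_force: [-0.2, 1.1, -1.1]
grip_width: 0.026
grasp_force: 0.0
```

Call:
drive_tool(
  increments=[
    [[0,0,35],[0,0,0],0.3],
    [[0,0,35],[0,0,0],0.3],
    [[0,0,25],[0,0,0],0.3],
    [[0,0,0],[0,0,0],0.3],
    [[0,0,0],[0,0,0],0.3],
  ],
)

```text
clock: 13.37
eef_pos: [0.4641, -0.4466, 0.2161]
tool_rot: [-0.02, 1.0, -0.003, 0.002]
ft_force: [0.2, 1.0, 0.5]
grip_width: 0.0255
grasp_force: 0.0
```

```bash
python3 st.py
python3 - <<'E'
from h import *
c=wrist();np.savez("w5.npz",image=c["image"],K=c["K"],view=c["view"])
a=proj(c,[.486,-.44,.08])[0];print(a)
x,y=int(a[0]),int(a[1]);x0,y0=max(0,x-80),max(0,y-70);print(x0,y0)
cv2.imwrite("pics/w5.png",cv2.resize(c["image"][y0:y0+130,x0:x0+170,::-1],None,fx=4.6,fy=4.6,interpolation=cv2.INTER_CUBIC))
E
```

```text
13.3667 [ 0.4641 -0.4466  0.2161] [-7.660e-01  5.370e-01  4.050e-01  1.432e+00 -1.000e-03 -8.050e-01]
caddy [ 0.3   0.22 -2.93]
jig [ 0.3   0.23 -0.01]
[262.67093775 204.37405008]
182 134
```

View pics/w5.png

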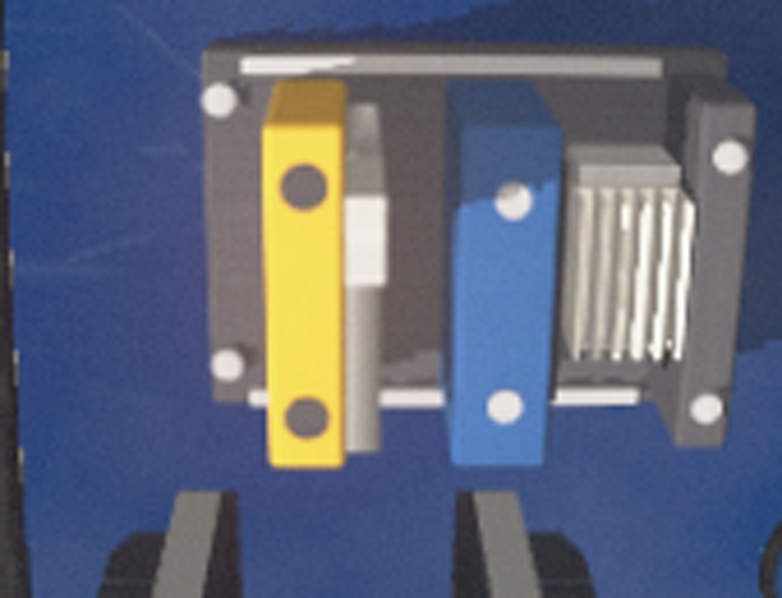

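Call:
drive_tool(
  increments=[
    [[2,20,0],[0,0,0],0.35],
    [[3,40,0],[0,0,-0.4],0.35],
    [[3,40,0],[0,0,-0.4],0.35],
    [[3,40,0],[0,0,-0.4],0.35],
    [[3,40,0],[0,0,-0.4],0.35],
    [[3,40,0],[0,0,-0.4],0.35],
    [[3,40,0],[0,0,-0.4],0.35],
    [[3,40,0],[0,0,-0.5],0.35],
  ],
)

```text
clock: 14.08
eef_pos: [0.4847, -0.1433, 0.2115]
tool_rot: [0.006, 1.0, -0.0, -0.002]
ft_force: [-0.4, 0.9, -0.1]
grip_width: 0.0296
grasp_force: 0.0
```

Call:
drive_tool(
  increments=[
    [[3,40,0],[0,0,0],0.35],
    [[3,40,0],[0,0,0],0.35],
    [[3,40,0],[0,0,0],0.35],
    [[3,40,0],[0,0,0],0.35],
    [[0,40,0],[0,0,0],0.35],
    [[0,30,0],[0,0,0],0.35],
    [[0,15,0],[0,0,0],0.35],
    [[0,5,0],[0,0,0],0.35],
  ],
)

```text
clock: 14.75
eef_pos: [0.4968, 0.1071, 0.2114]
tool_rot: [0.003, 1.0, -0.001, -0.002]
ft_force: [-0.2, 0.0, -0.3]
grip_width: 0.0299
grasp_force: 0.0
```

Call:
drive_tool(
  increments=[
    [[0,0,0],[0,0,0],0.35],
    [[0,0,0],[0,0,0],0.35],
  ],
)

```text
clock: 14.92
eef_pos: [0.4975, 0.1039, 0.2123]
tool_rot: [0.005, 1.0, -0.001, -0.001]
ft_force: [0.4, -0.6, -0.1]
grip_width: 0.0298
grasp_force: 0.0
```

```bash
python3 st.py
python3 - <<'E'
from h import *
c=wrist();np.savez("w6.npz",image=c["image"],K=c["K"],view=c["view"])
for s in silhouettes("spacer_b",c):print(s["conf"],s["bbox"])
for s in silhouettes("wedge",c):print(s["conf"],s["bbox"])
print(proj(c,[[.4976,.1048,.1465],[.4715,.1961,.1465]]))
cv2.imwrite("pics/w6.png",cv2.resize(c["image"][:,:,::-1],(800,600),interpolation=cv2.INTER_CUBIC))
E
```

```text
14.9167 [0.4975 0.1039 0.2123] [ 0.207  0.268 -0.009  1.297 -0.002  0.218]
caddy [ 0.14 -0.12 -0.04]
jig [ 0.14 -0.11  2.88]
0.79 [253.4, 119.3, 266.4, 222.0]
0.71 [137.5, 214.2, 200.6, 271.0]
0.63 [343.3, 121.6, 385.9, 204.3]
[[257.53185733 211.03131713]
 [376.0469561  177.50397664]]
```

View pics/w6.png

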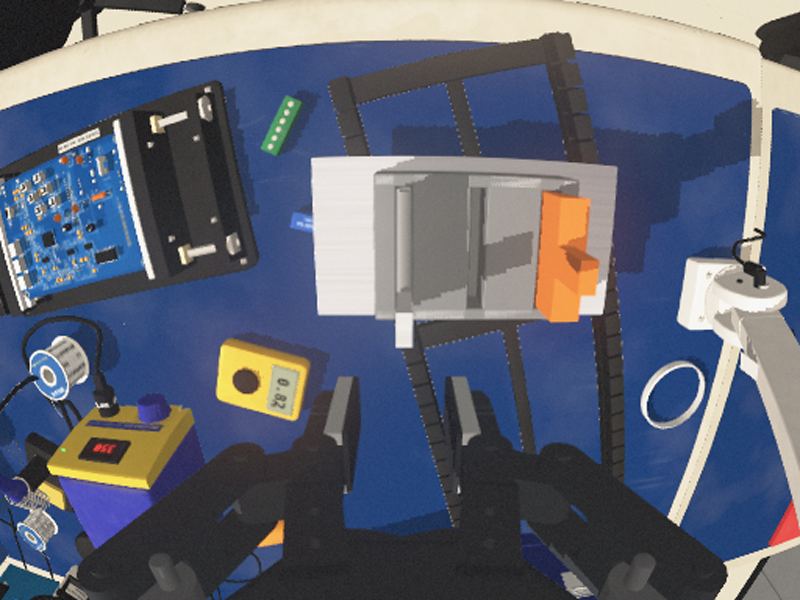

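Call:
drive_tool(
  increments=[
    [[0,1.5,-15],[0,0,0],0.35],
    [[0,0,-25],[0,0,0],0.35],
    [[0,0,-25],[0,0,0],0.35],
    [[0,0,-15],[0,0,0],0.35],
    [[0,0,-9],[0,0,0],0.35],
    [[0,0,-4],[0,0,0],0.35],
    [[0,0,0],[0,0,0],0.35],
    [[0,0,0],[0,0,0],0.2],
  ],
)

```text
clock: 15.73
eef_pos: [0.4989, 0.1059, 0.1213]
tool_rot: [0.006, 1.0, -0.001, 0.001]
ft_force: [0.3, 0.1, 0.3]
grip_width: 0.0193
grasp_force: 0.0
```

Call:
drive_tool(
  increments=[
    [[0,0,0],[0,0,0],0],
    [[0,0,0],[0,0,0],0],
    [[0,0,0],[0,0,0],0],
    [[0,0,0],[0,0,0],0],
    [[0,0,0],[0,0,0],0],
  ],
)

```text
clock: 16.15
eef_pos: [0.4993, 0.1059, 0.1218]
tool_rot: [0.005, 1.0, -0.001, 0.002]
ft_force: [0.5, -3.0, 5.9]
grip_width: 0.0065
grasp_force: 60.8
```

Call:
drive_tool(
  increments=[
    [[0,0,10],[0,0,0],0],
    [[0,0,30],[0,0,0],0],
    [[0,0,35],[0,0,0],0],
    [[0,0,30],[0,0,0],0],
    [[0,-15,0],[0,0,0],0],
    [[0,-30,0],[0,0,0],0],
    [[2,-40,0],[0,0,0.4],0],
    [[2,-40,0],[0,0,0.4],0],
  ],
)

```text
clock: 16.82
eef_pos: [0.502, -0.0187, 0.2261]
tool_rot: [-0.004, 1.0, 0.0, 0.0]
ft_force: [0.8, 1.1, -1.0]
grip_width: 0.0068
grasp_force: 59.6
```

Call:
drive_tool(
  increments=[
    [[2,-40,0],[0,0,0.4],0],
    [[2,-40,0],[0,0,0.4],0],
    [[2,-40,0],[0,0,0.4],0],
    [[2,-40,0],[0,0,0.4],0],
    [[2,-40,0],[0,0,0.5],0],
    [[2,-40,0],[0,0,0],0],
    [[0,-40,0],[0,0,0],0],
    [[0,-40,0],[0,0,0],0],
  ],
)

```text
clock: 17.48
eef_pos: [0.514, -0.34, 0.2257]
tool_rot: [-0.02, 1.0, 0.0, 0.0]
ft_force: [1.0, -0.1, -0.9]
grip_width: 0.0066
grasp_force: 59.6
```

Call:
drive_tool(
  increments=[
    [[0,-25,0],[0,0,0],0],
    [[0,-15,0],[0,0,0],0],
    [[0,-6,0],[0,0,0],0],
    [[0,0,0],[0,0,0],0],
    [[0,0,0],[0,0,0],0],
  ],
)

```text
clock: 17.9
eef_pos: [0.5142, -0.3838, 0.2253]
tool_rot: [-0.02, 1.0, 0.0, -0.0]
ft_force: [-0.4, -0.5, -0.7]
grip_width: 0.0067
grasp_force: 59.7
```

```bash
python3 st.py
```

```text
17.9 [ 0.5142 -0.3838  0.2253] [-0.641  0.536  0.427  1.462  0.    -0.682]
caddy [-0.01 -0.   -2.97]
jig [-0.01 -0.   -0.05]
```

Call:
drive_tool(
  increments=[
    [[0,-15,0],[0,0,0],0],
    [[1,-20,0],[0,0,0],0],
    [[0,-10,-10],[0,0,0],0],
    [[0,0,-25],[0,0,0],0],
    [[0,0,-20],[0,0,0],0],
    [[0,0,-15],[0,0,0],0],
    [[0,0,0],[0,0,0],0],
    [[0,0,0],[0,0,0],0],
  ],
)

```text
clock: 18.57
eef_pos: [0.5148, -0.4279, 0.1541]
tool_rot: [-0.021, 1.0, 0.001, -0.001]
ft_force: [1.1, -0.6, -0.4]
grip_width: 0.007
grasp_force: 59.6
```

Call:
drive_tool(
  increments=[
    [[0,-1,-10],[0,0,0],0],
    [[0,0,-12],[0,0,0],0],
    [[0,0,-12],[0,0,0],0],
    [[0,0,-12],[0,0,0],0],
    [[0,0,-12],[0,0,0],0],
    [[0,0,-10],[0,0,0],0],
    [[0,0,-5],[0,0,0],0],
    [[0,0,0],[0,0,0],0],
  ],
)

```text
clock: 19.23
eef_pos: [0.5148, -0.4303, 0.0814]
tool_rot: [-0.02, 1.0, -0.0, -0.0]
ft_force: [-0.3, 0.4, -0.5]
grip_width: 0.0067
grasp_force: 59.7
```

Call:
drive_tool(
  increments=[
    [[0,0,-1.5],[0,0,0],0],
    [[0,0,-1.5],[0,0,0],0],
    [[0,0,0],[0,0,0],0],
  ],
)

```text
clock: 19.48
eef_pos: [0.5155, -0.4311, 0.0801]
tool_rot: [-0.02, 1.0, -0.001, 0.001]
ft_force: [0.1, -0.3, -0.7]
grip_width: 0.0069
grasp_force: 59.7
```

Call:
drive_tool(
  increments=[
    [[0,0,-1.5],[0,0,0],0],
    [[0,0,-1.5],[0,0,0],0],
    [[0,0,0],[0,0,0],0],
  ],
)

```text
clock: 19.73
eef_pos: [0.5157, -0.4311, 0.0771]
tool_rot: [-0.02, 1.0, -0.001, 0.001]
ft_force: [0.9, -0.4, 2.1]
grip_width: 0.0066
grasp_force: 60.1
```

Call:
drive_tool(
  increments=[
    [[0,0,-1],[0,0,0],0],
    [[0,-1,0],[0,0,0],0],
    [[0,-1,0],[0,0,0],0],
    [[0,0,0],[0,0,0],0],
  ],
)

```text
clock: 20.07
eef_pos: [0.5159, -0.4326, 0.0769]
tool_rot: [-0.02, 1.0, -0.001, 0.001]
ft_force: [1.1, 1.6, 6.0]
grip_width: 0.0071
grasp_force: 60.7
```

Call:
drive_tool(
  increments=[
    [[0,-1,0],[0,0,0],0],
    [[0,-1,0],[0,0,0],0],
    [[0,0,0],[0,0,0],0],
  ],
)

```text
clock: 20.32
eef_pos: [0.5159, -0.4339, 0.0768]
tool_rot: [-0.02, 1.0, 0.0, 0.001]
ft_force: [-0.0, 3.7, 6.7]
grip_width: 0.0068
grasp_force: 60.7
```

Call:
drive_tool(
  increments=[
    [[0,-1,0],[0,0,0],0],
    [[0,-1,0],[0,0,0],0],
    [[0,0,0],[0,0,0],0],
  ],
)

```text
clock: 20.57
eef_pos: [0.5158, -0.4341, 0.0767]
tool_rot: [-0.021, 1.0, 0.002, 0.001]
ft_force: [-0.2, 7.5, 8.5]
grip_width: 0.0065
grasp_force: 61.1
```

Call:
drive_tool(
  increments=[
    [[0,2,0],[0,0,0],0],
    [[0,0,0],[0,0,0],0.1],
    [[0,0,0],[0,0,0],0.2],
    [[0,0,0],[0,0,0],0.3],
    [[0,0,0],[0,0,0],0.3],
    [[0,0,5],[0,0,0],0.3],
    [[0,0,15],[0,0,0],0.3],
    [[0,0,25],[0,0,0],0.3],
  ],
)

```text
clock: 21.23
eef_pos: [0.5133, -0.4336, 0.1175]
tool_rot: [-0.02, 1.0, 0.002, -0.003]
ft_force: [0.3, -1.0, 0.7]
grip_width: 0.0255
grasp_force: 0.0
```

Call:
drive_tool(
  increments=[
    [[0,0,35],[0,0,0],0.35],
    [[0,0,35],[0,0,0],0.35],
    [[0,0,25],[0,0,0],0.35],
    [[0,15,0],[0,0,0],0.35],
    [[-3,30,0],[0,0,0],0.35],
    [[-3,40,0],[0,0,-0.4],0.35],
    [[-3,40,0],[0,0,-0.4],0.35],
    [[-3,40,0],[0,0,-0.4],0.35],
  ],
)

```text
clock: 21.9
eef_pos: [0.5026, -0.2687, 0.2156]
tool_rot: [-0.009, 1.0, -0.001, 0.0]
ft_force: [0.2, 0.9, 0.2]
grip_width: 0.0299
grasp_force: 0.0
```

Call:
drive_tool(
  increments=[
    [[-3,40,0],[0,0,-0.4],0.35],
    [[-3,40,0],[0,0,-0.4],0.35],
    [[-3,40,0],[0,0,-0.4],0.35],
    [[-3,40,0],[0,0,-0.5],0.35],
    [[-3,40,0],[0,0,0],0.35],
    [[-3,40,0],[0,0,0],0.35],
    [[-3,40,0],[0,0,0],0.35],
    [[-3,40,0],[0,0,0],0.35],
  ],
)

```text
clock: 22.57
eef_pos: [0.4788, 0.0518, 0.216]
tool_rot: [0.006, 1.0, -0.001, 0.001]
ft_force: [0.6, -0.2, -0.5]
grip_width: 0.03
grasp_force: 0.0
```

Call:
drive_tool(
  increments=[
    [[-3,40,0],[0,0,0],0.35],
    [[-3,40,0],[0,0,0],0.35],
    [[0,30,0],[0,0,0],0.35],
    [[0,15,0],[0,0,0],0.35],
    [[0,0,0],[0,0,0],0.35],
    [[0,0,0],[0,0,0],0.35],
  ],
)

```text
clock: 23.07
eef_pos: [0.4731, 0.1758, 0.2156]
tool_rot: [0.004, 1.0, -0.001, 0.0]
ft_force: [-0.2, -0.3, -0.1]
grip_width: 0.0297
grasp_force: 0.0
```

```bash
python3 st.py
python3 - <<'E'
from h import *
c=wrist();np.savez("w7.npz",image=c["image"],K=c["K"],view=c["view"])
s=silhouettes("wedge",c)[0];print(s["conf"],s["bbox"])
C=[[x,y,.1465] for x in(.462,.480) for y in(.190,.200)]
print(proj(c,[[.471,.195,.1465]]+C).round(1))
# orange columns/rows
h=cv2.cvtColor(c["image"],cv2.COLOR_RGB2HSV);x0,y0,x1,y1=[int(t) for t in s["bbox"]]
m=((h[...,0]<20)&(h[...,1]>120))[y0-2:y1+3,x0-2:x1+3];print(x0-2,y0-2)
for r in m[::2]:print(''.join('#' if t else '.' for t in r))
E
```

```text
23.0667 [0.4731 0.1758 0.2156] [ 0.357  0.257 -0.014  1.3   -0.002  0.365]
caddy [ 0.1   0.02 -0.16]
jig [0.1  0.02 2.76]
0.96 [268.3, 145.3, 298.5, 228.7]
[[281.4 206.4]
 [275.1 195.4]
 [288.3 195.3]
 [274.8 217.3]
 [287.6 217.2]]
266 143
...................................
...................................
.....############..................
.....################..............
.....#####################.........
.....########################......
....#########################......
....#########################......
.....########################......
....#########################......
....#########################......
....#########################......
....#########################......
....#########################......
....#########################......
....########################.......
....########################.......
....########################.......
....########################.......
....########################.......
....########################.......
....########################.......
....########################.......
....########################.......
....########################.......
....########################.......
....#######################........
....#######################........
....#######################........
....#######################........
....#######################........
....#######################........
....#######################........
....#######################........
...########################........
....######################.........
....######################.........
....######################.........
....######################.........
.....#####################.........
.....#####################.........
......####################.........
......####################.........
......####################.........
```

Call:
drive_tool(
  increments=[
    [[-1,10,0],[0,0,0],0.35],
    [[-1,9,-10],[0,0,-0.1],0.35],
    [[0,1,-25],[0,0,0],0.35],
    [[0,0,-25],[0,0,0],0.35],
    [[0,0,-18],[0,0,0],0.35],
    [[0,0,-10],[0,0,0],0.35],
    [[0,0,-5],[0,0,0],0.35],
    [[0,0,0],[0,0,0],0.35],
  ],
)

```text
clock: 23.83
eef_pos: [0.4706, 0.1949, 0.1213]
tool_rot: [0.006, 1.0, -0.001, -0.001]
ft_force: [-0.5, -0.2, -0.0]
grip_width: 0.0298
grasp_force: 0.0
```

```bash
python3 st.py
python3 - <<'E'
from h import *
c=wrist();np.savez("w8.npz",image=c["image"],K=c["K"],view=c["view"])
cv2.imwrite("pics/w8.png",cv2.resize(c["image"][200:330,170:340,::-1],None,fx=4.6,fy=4.6,interpolation=cv2.INTER_CUBIC))
E
```

```text
23.8333 [0.4706 0.1949 0.1213] [ 3.930e-01  3.360e-01 -1.620e-01  1.075e+00 -1.000e-03  4.060e-01]
caddy [ 0.11 -0.1   0.08]
jig [ 0.12 -0.1   3.  ]
```

View pics/w8.png

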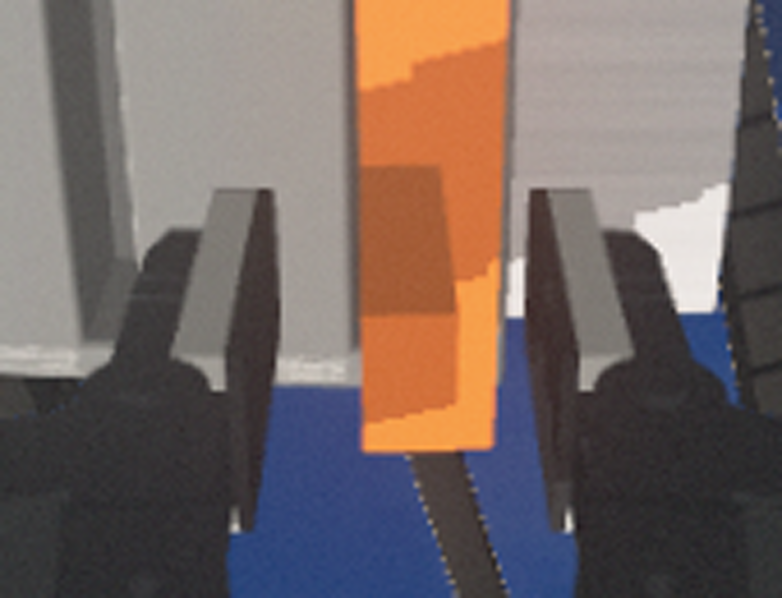

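Call:
drive_tool(
  increments=[
    [[0,0.5,0],[0,0,0],0.2],
    [[0,0,0],[0,0,0],0],
    [[0,0,0],[0,0,0],0],
    [[0,0,0],[0,0,0],0],
    [[0,0,0],[0,0,0],0],
    [[0,0,0],[0,0,0],0],
  ],
)

```text
clock: 24.38
eef_pos: [0.4723, 0.1951, 0.1239]
tool_rot: [0.007, 1.0, -0.001, 0.002]
ft_force: [-0.3, -4.1, 5.8]
grip_width: 0.0085
grasp_force: 59.0
```

```bash
python3 st.py
```

```text
24.3833 [0.4723 0.1951 0.1239] [ 0.394  0.333 -0.159  1.076 -0.003  0.407]
caddy [0.12 0.19 0.1 ]
jig [0.12 0.19 3.02]
```

Call:
drive_tool(
  increments=[
    [[0,0,10],[0,0,0],0],
    [[0,0,30],[0,0,0],0],
    [[0,0,35],[0,0,0],0],
    [[0,0,30],[0,0,0],0],
    [[0,-15,0],[0,0,0],0],
    [[0,-30,0],[0,0,0],0],
    [[1,-40,0],[0,0,0.4],0],
    [[1,-40,0],[0,0,0.4],0],
  ],
)

```text
clock: 25.05
eef_pos: [0.4732, 0.0707, 0.2284]
tool_rot: [-0.003, 1.0, 0.0, 0.001]
ft_force: [1.7, -0.9, -0.6]
grip_width: 0.0087
grasp_force: 59.1
```

Call:
drive_tool(
  increments=[
    [[1,-40,0],[0,0,0.4],0],
    [[1,-40,0],[0,0,0.4],0],
    [[1,-40,0],[0,0,0.4],0],
    [[1,-40,0],[0,0,0.4],0],
    [[1,-40,0],[0,0,0.5],0],
    [[1,-40,0],[0,0,0],0],
    [[1,-40,0],[0,0,0],0],
    [[1,-40,0],[0,0,0],0],
  ],
)

```text
clock: 25.72
eef_pos: [0.4813, -0.2508, 0.2283]
tool_rot: [-0.019, 1.0, -0.0, 0.001]
ft_force: [0.6, 0.5, -0.8]
grip_width: 0.0085
grasp_force: 59.1
```

Call:
drive_tool(
  increments=[
    [[1,-40,0],[0,0,0],0],
    [[1,-40,0],[0,0,0],0],
    [[1,-30,0],[0,0,0],0],
    [[1,-20,0],[0,0,0],0],
    [[0,-5,0],[0,0,0],0],
    [[0,0,0],[0,0,0],0],
    [[0,0,0],[0,0,0],0],
  ],
)

```text
clock: 26.3
eef_pos: [0.4853, -0.3834, 0.2274]
tool_rot: [-0.019, 1.0, 0.0, 0.0]
ft_force: [0.9, -0.7, -0.0]
grip_width: 0.0085
grasp_force: 59.1
```

```bash
python3 st.py
```

```text
26.3 [ 0.4853 -0.3834  0.2274] [-0.669  0.484  0.348  1.435  0.    -0.707]
caddy [-0.01  0.02 -2.86]
jig [-0.01  0.02  0.06]
```

Call:
drive_tool(
  increments=[
    [[2,-15,0],[0,0,0],0],
    [[0,-17,0],[0,0,0],0],
    [[0,-8,-10],[0,0,0],0],
    [[0,0,-25],[0,0,0],0],
    [[0,0,-25],[0,0,0],0],
    [[0,0,-18],[0,0,0],0],
    [[0,0,-6],[0,0,0],0],
    [[0,0,0],[0,0,0],0],
  ],
)

```text
clock: 26.97
eef_pos: [0.4862, -0.4219, 0.1409]
tool_rot: [-0.02, 1.0, 0.001, -0.002]
ft_force: [0.3, 0.0, -0.9]
grip_width: 0.0086
grasp_force: 59.1
```

Call:
drive_tool(
  increments=[
    [[0,0,0],[0,0,0],0],
    [[0,0,0],[0,0,0],0],
  ],
)

```text
clock: 27.13
eef_pos: [0.4882, -0.4244, 0.1452]
tool_rot: [-0.02, 1.0, -0.002, 0.001]
ft_force: [0.7, -0.0, -1.1]
grip_width: 0.0088
grasp_force: 59.1
```

```bash
python3 st.py
```

```text
27.1333 [ 0.4882 -0.4244  0.1452] [-7.150e-01  5.750e-01  2.830e-01  1.276e+00 -1.000e-03 -7.540e-01]
caddy [ 0.18  0.14 -2.89]
jig [0.17 0.15 0.03]
```

Call:
drive_tool(
  increments=[
    [[0,0,-5],[0,0,0],0],
    [[0,0,-7],[0,0,0],0],
    [[0,0,-6],[0,0,0],0],
    [[0,0,-4],[0,0,0],0],
    [[0,0,-2],[0,0,0],0],
    [[0,0,0],[0,0,0],0],
    [[0,0,0],[0,0,0],0],
  ],
)

```text
clock: 27.72
eef_pos: [0.4871, -0.4243, 0.1191]
tool_rot: [-0.019, 1.0, -0.0, -0.0]
ft_force: [0.7, 1.1, -0.1]
grip_width: 0.0087
grasp_force: 59.1
```

Call:
drive_tool(
  increments=[
    [[0,-1,0],[0,0,0],0],
    [[0,-0.5,-2],[0,0,0],0],
    [[0,0,0],[0,0,0],0],
  ],
)

```text
clock: 27.97
eef_pos: [0.4873, -0.4257, 0.1174]
tool_rot: [-0.019, 1.0, -0.0, 0.0]
ft_force: [0.8, 0.3, -1.5]
grip_width: 0.0088
grasp_force: 59.2
```

Call:
drive_tool(
  increments=[
    [[0,-0.5,-2],[0,0,0],0],
    [[0,0,-2],[0,0,0],0],
    [[0,0,-2],[0,0,0],0],
    [[0,0,-2],[0,0,0],0],
    [[0,0,0],[0,0,0],0],
  ],
)

```text
clock: 28.38
eef_pos: [0.4871, -0.4259, 0.1088]
tool_rot: [-0.019, 1.0, -0.0, -0.0]
ft_force: [0.1, 2.9, -2.3]
grip_width: 0.0085
grasp_force: 59.0
```

Call:
drive_tool(
  increments=[
    [[0,0,-2],[0,0,0],0],
    [[0,0,-2],[0,0,0],0],
    [[0,0,0],[0,0,0],0],
  ],
)

```text
clock: 28.63
eef_pos: [0.4874, -0.426, 0.1055]
tool_rot: [-0.019, 1.0, -0.0, 0.0]
ft_force: [0.7, 3.7, 3.3]
grip_width: 0.0085
grasp_force: 59.7
```

Call:
drive_tool(
  increments=[
    [[0,0,-2],[0,0,0],0],
    [[0,0,-2],[0,0,0],0],
    [[0,0,0],[0,0,0],0],
  ],
)

```text
clock: 28.88
eef_pos: [0.4874, -0.426, 0.1016]
tool_rot: [-0.019, 1.0, -0.0, 0.0]
ft_force: [-0.5, 3.8, 4.5]
grip_width: 0.0085
grasp_force: 59.8
```

As predicted: contact near TCP z ≈ 0.107. Continuing to about 0.093.

Call:
drive_tool(
  increments=[
    [[0,0,-2],[0,0,0],0],
    [[0,0,-2],[0,0,0],0],
    [[0,0,0],[0,0,0],0],
  ],
)

```text
clock: 29.13
eef_pos: [0.4875, -0.426, 0.0977]
tool_rot: [-0.019, 1.0, -0.0, 0.001]
ft_force: [-0.3, 4.8, 4.5]
grip_width: 0.0088
grasp_force: 60.0
```

Call:
drive_tool(
  increments=[
    [[0,0,-2],[0,0,0],0],
    [[0,0,-1],[0,0,0],0],
    [[0,0,0],[0,0,0],0],
  ],
)

```text
clock: 29.38
eef_pos: [0.4876, -0.426, 0.095]
tool_rot: [-0.019, 1.0, -0.001, 0.001]
ft_force: [-0.7, 5.6, 4.7]
grip_width: 0.0084
grasp_force: 60.1
```

Call:
drive_tool(
  increments=[
    [[0,0,-1],[0,0,0],0],
    [[0,0,-1],[0,0,0],0],
    [[0,0,0],[0,0,0],0],
  ],
)

```text
clock: 29.63
eef_pos: [0.4877, -0.4261, 0.0935]
tool_rot: [-0.019, 1.0, -0.001, 0.001]
ft_force: [-0.5, 5.3, 7.5]
grip_width: 0.0088
grasp_force: 60.2
```

Call:
drive_tool(
  increments=[
    [[0,0,-1],[0,0,0],0],
    [[0,0,-1],[0,0,0],0],
    [[0,0,0],[0,0,0],0],
  ],
)

```text
clock: 29.88
eef_pos: [0.4878, -0.4261, 0.093]
tool_rot: [-0.019, 1.0, -0.001, 0.001]
ft_force: [-2.1, 7.7, 14.1]
grip_width: 0.0082
grasp_force: 61.1
```

Call:
drive_tool(
  increments=[
    [[0,0,-1],[0,0,0],0],
    [[0,0,-1],[0,0,0],0],
    [[0,0,0],[0,0,0],0],
  ],
)

```text
clock: 30.13
eef_pos: [0.488, -0.4262, 0.0925]
tool_rot: [-0.019, 1.0, -0.001, 0.002]
ft_force: [-4.1, 8.9, 19.5]
grip_width: 0.0086
grasp_force: 62.0
```

Call:
drive_tool(
  increments=[
    [[0,0,-1],[0,0,0],0],
    [[0,0,-1],[0,0,0],0],
    [[0,0,0],[0,0,0],0],
    [[0,0,0],[0,0,0],0],
  ],
)

```text
clock: 30.47
eef_pos: [0.4882, -0.4262, 0.0921]
tool_rot: [-0.019, 1.0, -0.002, 0.002]
ft_force: [-5.0, 10.1, 26.3]
grip_width: 0.0091
grasp_force: 63.0
```

```bash
python3 st.py
python3 - <<'E'
from h import *
c=wrist()
# outline of blue jaw top, sampled along world-y lines near the near (-x) end
for x in(.452,.458,.464):
    y=np.arange(-.47,-.37,.0005)
    yc=np.c_[np.full(y.size,x),y,np.full(y.size,.067)]
    uv=proj(c,yc).astype(np.float32)
    p=cv2.remap(c["image"],uv[:,0][None],uv[:,1][None],cv2.INTER_LINEAR)[0].astype(int)
    b=(p[:,2]-p[:,0]>35); i=np.nonzero(b)[0]
    print(x,"blue", y[i[0]] if i.size else None, y[i[-1]] if i.size else None,"expected face sprung/home",(-.4214+.04*(x-.4855)).round(4),(-.4174+.04*(x-.4855)).round(4))
c=dict(np.load("w5.npz"));c["fish"]=True
for x in(.452,.458,.464):
    y=np.arange(-.47,-.37,.0005);uv=proj(c,np.c_[np.full(y.size,x),y,np.full(y.size,.067)]).astype(np.float32)
    p=cv2.remap(c["image"],uv[:,0][None],uv[:,1][None],cv2.INTER_LINEAR)[0].astype(int);i=np.nonzero(p[:,2]-p[:,0]>35)[0];print("before",x,y[i[0]],y[i[-1]])
E
```

```text
30.4667 [ 0.4882 -0.4262  0.0921] [-0.718  0.611  0.204  1.158  0.    -0.757]
caddy [ 0.2   0.26 -2.88]
jig [0.19 0.26 0.04]Traceback (most recent call last):
  File "<stdin>", line 10, in <module>
AttributeError: 'float' object has no attribute 'round'
```

Run:
```python
from h import *
def f(c,t):
  for x in(.452,.458,.464,.47):
    y=np.arange(-.47,-.37,.0005);uv=proj(c,np.c_[np.full(y.size,x),y,np.full(y.size,.067)]).astype(np.float32)
    p=cv2.remap(c["image"],uv[:,0][None],uv[:,1][None],cv2.INTER_LINEAR)[0].astype(int);i=np.nonzero(p[:,2]-p[:,0]>35)[0]
    if i.size:print(t,x,y[i[0]].round(4),y[i[-1]].round(4))
f(wrist(),"now")
c=dict(np.load("w5.npz"));c["fish"]=True;f(c,"before")
o=get_obs();print(o["clock"],o["ft_force"],o["eef_pos"])
```

```text
now 0.452 -0.416 -0.396
now 0.458 -0.412 -0.396
now 0.464 -0.4115 -0.3955
now 0.47 -0.411 -0.3955
before 0.452 -0.422 -0.4
before 0.458 -0.4215 -0.3995
before 0.464 -0.423 -0.3995
before 0.47 -0.423 -0.3995
30.5667 [-6.54391591 10.34645858 26.08586858] [ 0.48814182 -0.42624661  0.09208684]
```

The jaw's back edge has moved 4 mm, so it is home, and the push is steady at 26 N with the grip held.

```bash
python3 -c "
from workcell import *
print(job_done())"
```

```text
the job is handed in; nothing more can be done
None
```

The job is handed in: both spacers stand in the gap against the end stop, and the wedge is pushed down with about 26 N and still gripped, with the jaw fully home (the push force rose sharply and the camera shows the jaw moved its full 4 mm).

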